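# Angle the spacer bar past the guide post into its bay

### The job

Push the loose spacer bar past the fixed guide post into the blue parking bay, and leave it lying flat inside with its whole length home against the bay's back wall. The post blocks the straight way in, so pivot the bar by pushing one end, then the other: only push it along the bench from the outside, never pinch it between the fingers or lift it, and leave the other things on the bench where they are.

Things in the scene. Friction and masses are not known exactly. Their poses are not given: they have to be found in the camera images.
- bar: loose flat spacer bar, silver with orange end caps, 240 mm long (its y axis), 36 mm wide (x), 28 mm high (z); 0.4 to 0.65 kg, slides freely on the bench. Origin at the centre of its underside. It starts in front of the bay on the robot's side, roughly crosswise, shifted to the right (-y) of the post, with its +y end to the robot's left
- bar_near_side: steel strip 228 x 6 x 26 mm that forms the bar's -x long side face (the one towards the robot at the start), fixed to the bar; origin 15 mm from the bar's centre line towards -x, at the underside
- bar_far_side: the same strip on the bar's +x long side face; origin 15 mm from the centre line towards +x, at the underside. Fingers on both strips at once count as pinching
- bar_left_end (a point): centre of the bar's end face at its +y end, 14 mm above the underside
- bar_right_end (a point): centre of the bar's end face at its -y end, 14 mm above the underside
- bay: fixed blue parking bay, a low three-sided frame open towards its -x (the robot's side): walls 30 mm high and 12 mm thick, inside 290 mm long (y) and 55 mm deep (x), no raised floor (green patch level with the bench). Origin on the bench at the middle of the open mouth; x points into the bay, so the back wall's inner face is at x = 55 mm, the end walls' inner faces at y = -145 and +145 mm. With the bar home its centre line is at x = 37 mm
- post: fixed upright steel guide post with a yellow top, 24 mm diameter, 50 mm high, standing in front of the left (+y) part of the bay's mouth, its axis about 40 mm before the mouth and 60 to 80 mm left of the bay's middle; its gap to the mouth line is narrower than the bar, so the bar cannot slide in square. The dark disc round its foot is flat paint. Origin at its foot on the bench
- seal: bystander: black rubber ring, 60 mm across, 18 mm high, lying on the bench to the left of the post; origin at underside centre
- bung: bystander: red tapered stopper, 42 mm across the top, 38 mm high, right of the bay; origin at underside centre
- can: bystander: can, 60 mm diameter, 150 mm high, on the left; origin at underside centre
- driver: bystander: screwdriver lying on the left of the bench; origin at its underside
- brush: bystander: brush lying on the right of the bench; origin at its underside
- spanner: bystander: spanner lying beyond the bay; origin at its underside
- mug: bystander: white mug, 76 mm across, 85 mm high, beyond and right of the bay; origin at underside centre
Mind the look-alikes: they are no part of the job. What is shaped like the bar but purple or yellow is not meant.

How it is judged:
By the outcome, as a careful person would: the job done as asked, in the order asked, and still so for the second after the job is handed in, with the robot touching nothing.
It also fails if it takes over 72 s, if anything falls off the work surface, if the arm or the gripper's body presses on something with over 40 N, if the wrist force passes 120 N, or if a joint passes its speed limit or range.

### The arm

A 7-joint arm with a two-finger parallel gripper is mounted at the origin on the work surface. World frame = base frame: x ahead of the robot, y to its left, z up, the work surface at z = 0. Lengths are in m, angles in rad, forces in N, time in s.
With the tool pointing down it reaches from about 0.425 to 0.975 m from the base axis. Payload 16.7 kg.
Tool frame: the origin (TCP) lies between the finger pads; the fingertips stand 11 mm ahead of it and the grasp point (between the pads) lies 8 mm behind it; z points along the fingers, y is the line along which they close (so a half turn about z gives the same grasp; the last joint's range is limited). The gripper opens to 85 mm and grips with 20 to 120 N. Pads are 22 mm wide; open, the fingers measure 114 mm over their backs; the gripper's body (76 mm by 85 mm) begins 54 mm behind the grasp point. The pads swing forward as they close: fully open they stand 13 mm farther back than shut.
Start: joints at [1.169, 0.426, 0.074, 1.606, -0.034, 1.111, -0.067], TCP at [0.169, -0.654, 0.242] pointing down, gripper open.
Joint ranges: [-2.85, 2.85], [-0.5, 2.14], [-1.23, 1.37], [0.21, 2.46], [-1.02, 4.16], [0.16, 2.05], [-2.73, 2.73]. Speed limits (rad/s): [1.89, 1.89, 2.39, 2.39, 3.01, 3.01, 3.01].

### API

Orientations are given as a unit quaternion [x, y, z, w].
In Python, from cell import robot gives the robot as it stands.
- The arm moves only by the tool play_rows, never from a script. Its argument "commands" is a list that holds one entry, the list of rows, each a list of 6 numbers: the shift along the tool's x, y, z scaled (see below), then the turn, a rotation vector about the tool's x, y, z scaled (see below). A call has 1 to 12 rows; each row is the pose to reach, as a shift and turn from the pose commanded when the call began, along the tool's axes at that moment; what a row does not reach only later rows make up. The controller multiplies each number of a shift by 0.4 m and each number of a turn by 0.5 rad. A row lasts 1/10 s, in which the tool goes at most 50 mm and 8.59 degrees, less where a joint would pass 70% of its speed; a pose out of reach is approached as far as the arm can. A call with a number of a shift or a turn outside -1 to 1 is refused whole. A call with a gripper value outside its range is refused whole. "grip" is the gripper's target within -1 to 1 (fully open at 1, half-way at 0, shut at -1), set as the call begins (left out, the last holds). The fingers move at their own pace and stop on an object; the grip force is fixed at half the most. Time passes only in rows, so rows that repeat a pose let the fingers close. It gives the time, the measured TCP pose, the force, the opening and the grip force at its end, in the units of the state.
- robot.state(): the state, without advancing time (a new reading comes with each control period).
- robot.read_camera(name): name is "scene" or "top" or "wrist"; returns a dict with "pixels" (384x512x3 uint8, blue, green, red), "depth" (384x512 float32, m along the optical axis (not along the pixel's ray), 0 where there is no reading), "fovy" (degrees; the focal length in pixels is half the picture's height over the tangent of half this angle, whatever the lens; pixels are square), "cx", "cy" (the principal point, pixels), "camera_from_world" (4x4, takes a point from world to camera coordinates). Camera axes: x right, y up, looking along -z (the intrinsics and any distortion apply to the point x, -y, -z); pixel columns grow to the right and rows downward; lengths in m; the calibration is good to about 2 mm. A picture is of the moment at which its call begins.
- robot.sign_off(): hands the job in; it is judged then, once.
Trained networks look in a picture, given as the dict that the camera call returned (one of the last four; its "shot" number tells which), for a name from the list of things; names that differ only in an ending like _2 or _b are one class to them, and where a whole thing is asked for, a point or a joint stands for the part that bears it (a point fixed in the world has none). Each returns a list of dicts, best first, with "score" (0 to 1); they miss things now and then, are a little off and sometimes report something else, mostly with a low value. They report only what shows in the picture. A call takes as long as a camera call. They do not tell look-alikes from the thing itself.
- robot.regions_of(thing, picture): "region" (384x512 bool, what is visible of it) and "bbox" ([left, top, right, bottom] in pixels, round what is visible of it).
- robot.tip_of(thing, picture): "at" ([row, column] in pixels: a listed point, or the origin of a listed thing).
The state is a dict: "t": time; "qpos": joint angles; "dq": joint speeds; "joint_efforts": joint torques, N m; "tcp_pos": TCP position; "orientation": TCP orientation; "contact_force": force on the tool from outside, world axes, zero at the start; "torque": the same for the moment, N m; "grip_width": finger opening in m; "grip_force": force on a finger pad.
Only numpy, scipy, OpenCV 4.12 (cv2) and the standard library are available. Lean on these libraries where they do the work, as an engineer would, in place of code of your own. Each camera call takes 0.05 s, during which the arm holds its last target. There are 200 camera calls.

## Working session

There is one attempt and no reset: what is moved stays moved. The work goes in short steps, Python scripts to look and compute and a tool call to move; the robot and the scene stay as the last step left them, time stands still between calls to the robot, and variables do not carry over. Pictures are saved under pics/ and viewed, at most 10 in all, crops included, and the job is handed in when it is done.

Besides the shell and the picture viewer there is one more tool, called as name(argument=value, ...) on one line, values as JSON. play_rows: Moves the arm, as the interface text tells. Shifts and turns lie within -1 to 1; 1 stands for 0.4 m of shift or 0.5 rad of turn. Its arguments: {"type":"object","properties":{"commands":{"type":"array"},"grip":{"type":"number"}},"required":["commands"]}

```bash
mkdir -p pics; ls
cat > h.py <<'E'
import numpy as np, cv2
from cell import robot
def K(p):
    f=192/np.tan(np.radians(p["fovy"])/2); return f,p["cx"],p["cy"]
def ray(p,u,v):
    f,cx,cy=K(p); d=np.array([(u-cx)/f,-(v-cy)/f,-1.]); M=np.linalg.inv(p["camera_from_world"]); return M[:3,3],M[:3,:3]@d
def on_z(p,u,v,z):
    o,d=ray(p,u,v); return o+d*(z-o[2])/d[2]
def by_depth(p,u,v):
    o,d=ray(p,u,v); return o+d*p["depth"][int(v),int(u)]
def proj(p,P):
    f,cx,cy=K(p); c=p["camera_from_world"]@np.r_[P,1]; return cx+f*c[0]/-c[2], cy-f*c[1]/-c[2]
E
python3 - <<'E'
from h import *
s=robot.state(); print({k:np.round(v,3).tolist() for k,v in s.items()})
ims=[]
for n in ["top","scene"]:
    p=robot.read_camera(n); print(n,p["fovy"],p["cx"],p["cy"],[k for k in p if k not in("pixels","depth")]); cv2.imwrite(f"pics/{n}0.png",p["pixels"])
    if n=="top":
        for t in ["bar","bay","post","seal","bung","can","bar_left_end","bar_right_end"]:
            try:
                for r in robot.regions_of(t,p)[:3]: print(t,'reg',r["bbox"],round(r["score"],2))
            except Exception as e: print(t,e)
            for r in robot.tip_of(t,p)[:3]: 
                v,u=r["at"]; print(t,'tip',np.round([u,v]),round(r["score"],2),np.round(on_z(p,u,v,0.014 if 'end' in t else 0),3))
E
```

```text
pics
{'t': 0.0, 'qpos': [1.169, 0.427, 0.074, 1.607, -0.034, 1.111, -0.067], 'dq': [-0.0, -0.002, -0.0, 0.0, -0.0, -0.001, -0.0], 'joint_efforts': [0.002, -94.982, 3.762, -46.35, 0.019, 0.01, -0.0], 'tcp_pos': [0.169, -0.653, 0.242], 'orientation': [0.992, 0.126, -0.0, -0.001], 'contact_force': [0.139, 0.072, -0.177], 'torque': [-0.033, -0.071, 0.042], 'grip_force': 0.0, 'grip_width': 0.085}
top 42.51989599815931 258.57503763548743 189.84407001329492 ['fovy', 'cx', 'cy', 'camera_from_world', 'shot']
bar reg [179.0, 231.7, 253.4, 280.2] 0.9
bar reg [355.3, 228.1, 390.9, 301.6] 0.7
bar tip [282. 204.] 0.94 [ 0.478 -0.061  0.   ]
bar tip [370. 265.] 0.75 [ 0.289 -0.337  0.   ]
bay reg [203.9, 133.7, 304.7, 169.3] 0.94
bay tip [252. 162.] 0.89 [0.615 0.037 0.   ]
bay tip [143. 158.] 0.68 [0.625 0.39  0.   ]
post reg [219.6, 167.8, 229.7, 180.5] 0.48
post tip [225. 175.] 0.63 [0.572 0.124 0.   ]
seal reg [261.5, 89.4, 281.0, 138.8] 0.73
seal reg [175.5, 171.8, 190.7, 191.5] 0.63
seal reg [248.1, 191.9, 321.7, 218.0] 0.19
seal tip [188. 183.] 0.69 [0.546 0.243 0.   ]
bung reg [244.5, 188.3
[... 256 characters left out ...]
ft_end reg [178.6, 234.3, 254.7, 275.2] 0.69
bar_left_end reg [245.5, 189.7, 318.1, 217.2] 0.68
bar_left_end tip [246. 193.] 0.76 [0.513 0.056 0.014]
bar_left_end tip [179. 240.] 0.58 [0.364 0.264 0.014]
bar_left_end tip [358. 301.] 0.56 [ 0.177 -0.294  0.014]
bar_right_end reg [348.6, 226.9, 388.4, 301.8] 0.88
bar_right_end reg [176.9, 236.1, 254.9, 279.0] 0.86
bar_right_end reg [246.0, 189.1, 324.0, 220.3] 0.85
bar_right_end tip [319. 211.] 0.89 [ 0.458 -0.175  0.014]
bar_right_end tip [384. 229.] 0.88 [ 0.403 -0.38   0.014]
bar_right_end tip [251. 274.] 0.67 [0.26  0.038 0.014]
scene 45.733667650656905 249.94738335732654 191.28221912611946 ['fovy', 'cx', 'cy', 'camera_from_world', 'shot']
```

Run:
```python
import cv2
p=cv2.imread("pics/top0.png"); cv2.imwrite("pics/topcrop0.png",cv2.resize(p[110:310,150:410],None,fx=3,fy=3,interpolation=cv2.INTER_CUBIC)[:600,:780])
```

```text
(no output)
```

View pics/topcrop0.png

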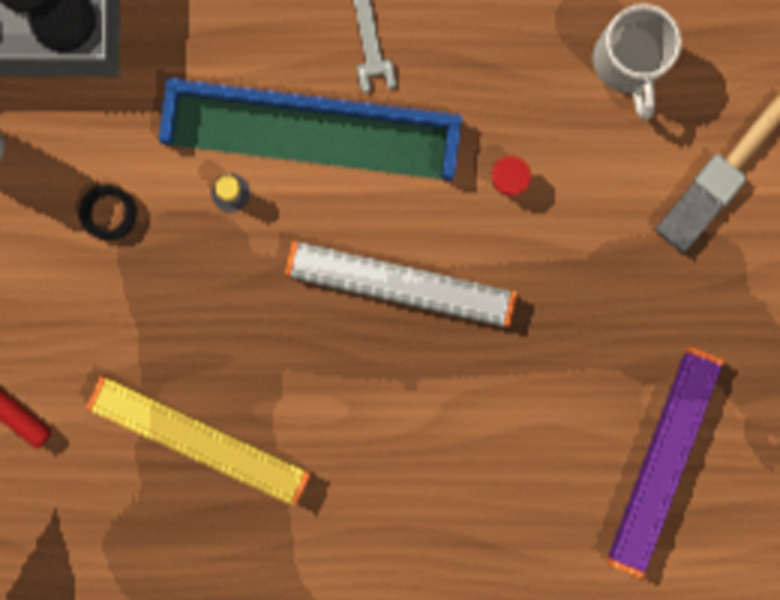

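View pics/scene0.png

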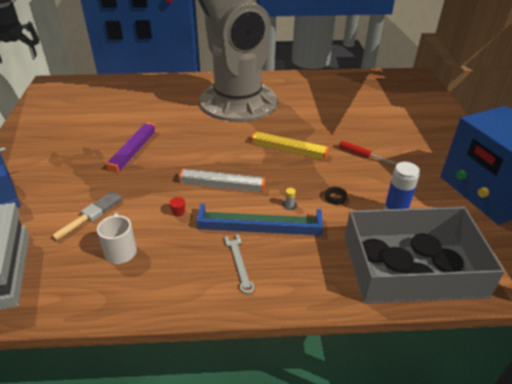

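Three bar-shaped things show, all in full-image pixels: silver from (247,196) to (321,213), yellow around (216,257) and purple around (372,264). The silver one with orange caps in front of the blue bay, right of the post, fits the description. The bay spans about (204,134)–(304,170), with the post at (226,173) and the seal at (186,181). The enlarged crop confirms this. Next I measure the geometry.

```bash
cat >> h.py <<'E'
from scipy.optimize import least_squares
def rect_pts(p,mask,z):
    c=max(cv2.findContours(mask.astype(np.uint8),cv2.RETR_EXTERNAL,cv2.CHAIN_APPROX_NONE)[0],key=cv2.contourArea)[:,0]
    return np.array([on_z(p,u,v,z)[:2] for u,v in c],np.float32)
def fit(pts):
    (cx,cy),(w,h),a=cv2.minAreaRect(pts); B=cv2.boxPoints(((cx,cy),(w,h),a))
    e=[B[1]-B[0],B[2]-B[1]]; l=max(e,key=np.linalg.norm); l=l*np.sign(l[1]); yaw=np.arctan2(-l[0],l[1])
    return np.array([cx,cy]),yaw,sorted([w,h])
def bar(p,roi=None):
    hsv=cv2.cvtColor(p["pixels"],cv2.COLOR_BGR2HSV); 
    m=((hsv[...,1]<60)&(hsv[...,2]>110))|((hsv[...,0]>4)&(hsv[...,0]<16)&(hsv[...,1]>190)&(hsv[...,2]>190))
    if roi: r=np.zeros_like(m); r[roi[1]:roi[3],roi[0]:roi[2]]=1; m&=r
    m=cv2.morphologyEx(m.astype(np.uint8),cv2.MORPH_CLOSE,np.ones((3,3)))
    return fit(rect_pts(p,m,0.028)),m
def blue(p):
    hsv=cv2.cvtColor(p["pixels"],cv2.COLOR_BGR2HSV); m=(hsv[...,0]>100)&(hsv[...,0]<125)&(hsv[...,1]>120)&(hsv[...,2]>50)
    return m
E
python3 - <<'E'
from h import *
p=robot.read_camera("top")
(c,y,s),m=bar(p,(235,180,335,228)); print('bar',c,y,s)
b=blue(p); b[:, :195]=0; b[:,315:]=0; b[:125]=0;b[180:]=0
pts=rect_pts(p,b,0.03); cb,yb,sb=fit(pts); print('bay outer top',cb,yb,sb)
hsv=cv2.cvtColor(p["pixels"],cv2.COLOR_BGR2HSV); m2=(hsv[...,0]>20)&(hsv[...,0]<35)&(hsv[...,1]>150)&(hsv[...,2]>120); m2[:160]=0;m2[185:]=0;m2[:,:215]=0;m2[:,240:]=0
v,u=np.nonzero(m2); print('post px',u.mean(),v.mean(),len(u),on_z(p,u.mean(),v.mean(),0.05), by_depth(p,u.mean(),v.mean()))
print('camera pos',np.linalg.inv(p["camera_from_world"])[:3,3])
v,u=np.nonzero(b); print('depth heights bay',np.median([by_depth(p,a,d)[2] for a,d in zip(u,v)]))
print('bar h',by_depth(p,284,205))
E
```

```text
bar [ 0.47758526 -0.06166639] -0.22147186 [0.037081796675920486, 0.2376786470413208]
bay outer top [0.64083511 0.03376676] -0.12487958 [0.06783219426870346, 0.31256404519081116]
post px 225.24 172.24 50 [0.57481491 0.11854904 0.05      ] [0.57495598 0.11863867 0.04887015]
camera pos [ 0.38478239 -0.00218354  1.57193161]
depth heights bay 0.02863458045325129
bar h [ 0.47487092 -0.06492428  0.02806203]
```

```bash
cat >> h.py <<'E'
from scipy.spatial.transform import Rotation as R
BO=np.array([.6076,.0379]); BY=-.125
def b2w(x,y,yaw=0): c,s=np.cos(BY),np.sin(BY); return BO+[c*x-s*y,s*x+c*y], BY+yaw
def w2b(P): c,s=np.cos(BY),np.sin(BY); d=np.array(P[:2])-BO; return np.array([c*d[0]+s*d[1],-s*d[0]+c*d[1]])
def move(pose0,P,yaw):
    "pose0=(pos,Rotation); tool-down goal at yaw -> scaled row, goal"
    p0,r0=pose0; g=R.from_euler('z',yaw)*R.from_euler('x',np.pi)
    rv=(r0.inv()*g).as_rotvec(); 
    print('row',np.round(np.r_[r0.inv().apply(np.array(P)-p0)/.4,rv/.5],3)); return np.array(P,float),g
def now():
    s=robot.state(); return s["tcp_pos"],R.from_quat(s["orientation"])
E
python3 - <<'E'
from h import *
a=now(); a=move(a,[.40,-.30,.242],-.2215); a=move(a,[.434,-.052,.06],-.2215)
E
```

```text
row [ 0.781 -0.711  0.001  0.    -0.     0.948]
row [-0.053 -0.624  0.455  0.     0.     0.   ]
```

play_rows(commands=[[[0.78,-0.71,0,0,0,0.95],[0.78,-0.71,0,0,0,0.95],[0.78,-0.71,0,0,0,0.95],[0.78,-0.71,0,0,0,0.95],[0.78,-0.71,0,0,0,0.95],[0.78,-0.71,0,0,0,0.95],[0.78,-0.71,0,0,0,0.95],[0.78,-0.71,0,0,0,0.95],[0.78,-0.71,0,0,0,0.95],[0.78,-0.71,0,0,0,0.95],[0.78,-0.71,0,0,0,0.95],[0.78,-0.71,0,0,0,0.95]]], grip=1)

```text
t: 2.15
tcp_pos: [0.3993, -0.3014, 0.2423]
orientation: [0.994, -0.112, -0.0, 0.0]
contact_force: [-0.2, -0.4, 0.4]
grip_width: 0.0856
grip_force: 0.0
```

play_rows(commands=[[[-0.05,-0.62,0.2,0,0,0],[-0.05,-0.62,0.2,0,0,0],[-0.05,-0.62,0.2,0,0,0],[-0.05,-0.62,0.2,0,0,0],[-0.05,-0.62,0.2,0,0,0],[-0.05,-0.62,0.2,0,0,0],[-0.05,-0.62,0.2,0,0,0],[-0.05,-0.62,0.2,0,0,0],[-0.05,-0.62,0.3,0,0,0],[-0.05,-0.62,0.3,0,0,0],[-0.05,-0.62,0.3,0,0,0],[-0.05,-0.62,0.3,0,0,0]]])

```text
t: 3.35
tcp_pos: [0.4356, -0.055, 0.1236]
orientation: [0.994, -0.112, 0.001, 0.0]
contact_force: [0.4, -0.3, 0.2]
grip_width: 0.0855
grip_force: 0.0
```

Run:
```python
from h import *
s=robot.state(); print({k:np.round(s[k],3).tolist() for k in("t","tcp_pos","orientation","contact_force","grip_width")})
a=move(now(),[.434,-.052,.06],-.2215);a=move(now(),[.434,-.052,.017],-.2215)
p=robot.read_camera("wrist"); cv2.imwrite("pics/w1.png",p["pixels"])
for d in [(-11),(2)]: print([np.round(proj(p,s["tcp_pos"]+now()[1].apply([0,k,-d]))) for k in(-.05,.05)])
```

```text
{'t': 3.35, 'tcp_pos': [0.436, -0.055, 0.124], 'orientation': [0.994, -0.112, 0.001, 0.0], 'contact_force': [0.352, -0.321, 0.229], 'grip_width': 0.085}
row [-0.006 -0.006  0.159 -0.    -0.002 -0.004]
row [-0.006 -0.006  0.267 -0.    -0.002 -0.004]
[array([255.,  95.]), array([257.,  95.])]
[array([264.,  78.]), array([248.,  78.])]
```

View pics/w1.png

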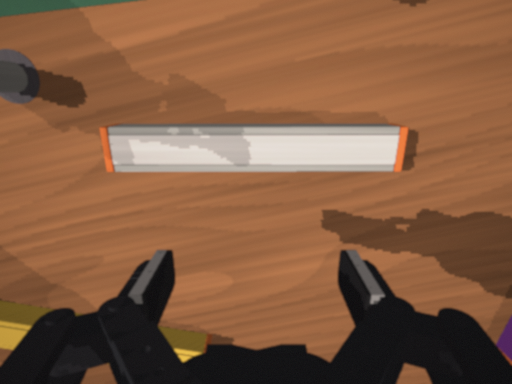

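The wrist picture shows the bar level at rows 125–172, columns 103–405. The open fingertips are at (160,255) and (352,255), parallel to the bar and behind it. The post is at (15,75). I now descend behind the bar.

play_rows(commands=[[[-0.01,-0.005,0.08,0,0,0],[-0.01,-0.005,0.16,0,0,0],[-0.01,-0.005,0.22,0,0,0],[-0.01,-0.005,0.26,0,0,0],[-0.01,-0.005,0.26,0,0,0]]])

```text
t: 3.9
tcp_pos: [0.4312, -0.0515, 0.0177]
orientation: [0.994, -0.111, -0.001, 0.0]
contact_force: [0.5, 0.1, -0.1]
grip_width: 0.0852
grip_force: 0.0
```

Run:
```python
from h import *
s=robot.state(); print({k:np.round(s[k],3).tolist() for k in("t","tcp_pos","orientation","contact_force","grip_width")})
p=robot.read_camera("wrist"); 
a=now()
W=[]
for v in range(200,384,2):
    for u in list(range(90,180,2))+list(range(330,420,2)):
        if p["depth"][v,u]>0:
            P=by_depth(p,u,v); t=a[1].inv().apply(P-a[0])
            if P[2]>0.004 and abs(t[1])<.062 and abs(t[0])<.02: W.append(np.r_[t,P[2]])
W=np.array(W); print(len(W)); print('min',W.min(0),'max',W.max(0)); 
for z in(.006,.01,.015,.02,.025,.03): k=W[abs(W[:,3]-z)<.003]; print(z,len(k),k[:,0].max() if len(k) else'', np.abs(k[:,1]).min() if len(k) else '',np.abs(k[:,1]).max() if len(k) else '')
C=[.4776,-.0617]; print('bar rel tcp in tool',a[1].inv().apply(np.r_[C,0]-a[0]))
# goal: bar centre bay(-67,-103) theta 25deg
g,gy=b2w(-.067,-.110,-np.radians(25)); off=.029; G=g-off*np.array([np.cos(gy),np.sin(gy)])
print(g,gy); move(a,[*G,.017],gy)
```

```text
{'t': 3.9, 'tcp_pos': [0.431, -0.051, 0.018], 'orientation': [0.994, -0.111, -0.001, 0.0], 'contact_force': [0.491, 0.074, -0.131], 'grip_width': 0.085}
4068
min [-0.01350536 -0.06196278 -0.07955126  0.0195371 ] max [ 0.01777944  0.06101389 -0.00090496  0.09817008]
0.006 0   
0.01 0   
0.015 0   
0.02 30 0.008744464739716613 0.04241071602918057 0.04316388990288322
0.025 116 0.010760048532842714 0.04230116755273076 0.054923302651978645
0.03 155 0.01090314752985554 0.04215030262377259 0.056859505278850316
bar rel tcp in tool [ 0.0470955  -0.00013663  0.01859334]
[ 0.52740854 -0.06288854] -0.5613323129985823
row [ 0.171 -0.049  0.004  0.001  0.001  0.678]
```

play_rows(commands=[[[0.02,0,0.015,0,0,0],[0.04,0,0.027,0,0,0],[0.054,-0.005,0.027,0,0,0.07],[0.068,-0.01,0.027,0,0,0.14],[0.082,-0.015,0.027,0,0,0.22],[0.096,-0.02,0.027,0,0,0.3],[0.11,-0.026,0.027,0,0,0.38],[0.124,-0.032,0.027,0,0,0.46],[0.138,-0.038,0.027,0,0,0.54],[0.152,-0.044,0.027,0,0,0.61],[0.166,-0.049,0.027,0,0,0.68],[0.171,-0.049,0.027,0,0,0.68]]])

```text
t: 5.15
tcp_pos: [0.5034, -0.047, 0.0077]
orientation: [0.961, -0.278, 0.0, -0.0]
contact_force: [-3.3, 1.6, 1.7]
grip_width: 0.0854
grip_force: 1.5
```

```bash
cat >> h.py <<'E'
def wbar(p,z=.028):
    "bar from wrist view by depth: top-face points at bar height, silver/orange"
    hsv=cv2.cvtColor(p["pixels"],cv2.COLOR_BGR2HSV); a=now()
    f,cx,cy=K(p); v,u=np.mgrid[0:384,0:512]; d=p["depth"]; M=np.linalg.inv(p["camera_from_world"])
    P=np.stack([(u-cx)/f*d,-(v-cy)/f*d,-d],-1)@M[:3,:3].T+M[:3,3]
    m=(abs(P[...,2]-z)<.006)&(d>0)&~((hsv[...,0]>95)&(hsv[...,0]<130)&(hsv[...,1]>100))&(hsv[...,2]>70)
    m=cv2.morphologyEx(m.astype(np.uint8),cv2.MORPH_OPEN,np.ones((5,5)))
    n,l,st,_=cv2.connectedComponentsWithStats(m); k=1+np.argmax(st[1:,4]); 
    return fit(P[l==k][:,:2].astype(np.float32))
def show(b):
    c,y,s=b; print('bar w',np.round(c,4),'yaw',round(float(y),3),'| bay mm',np.round(w2b(c)*1e3,1),'theta deg',round(float(np.degrees(BY-y)),1),'size',np.round(s,3))
E
python3 - <<'E'
from h import *
s=robot.state(); print({k:np.round(s[k],3).tolist() for k in("t","tcp_pos","contact_force")})
p=robot.read_camera("wrist"); show(wbar(p)); cv2.imwrite("pics/w2.png",p["pixels"])
p=robot.read_camera("top"); cv2.imwrite("pics/t2.png",cv2.resize(p["pixels"][120:260,170:350],None,fx=4,fy=4))
E
```

```text
{'t': 5.15, 'tcp_pos': [0.503, -0.047, 0.008], 'contact_force': [-3.276, 1.583, 1.685]}
bar w [ 0.5271 -0.0626] yaw -0.565 | bay mm [ -67.4 -109.8] theta deg 25.2 size [0.037 0.23 ]
```

View pics/w2.png

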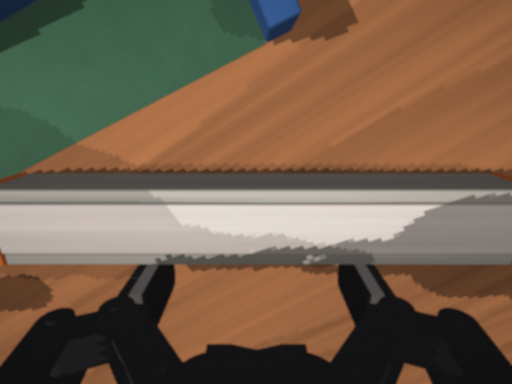

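The wrist picture shows both fingers, at (160,268) and (352,268), flush on the near side of the bar. The bar is now at 25° to the bay with its left end towards the mouth, as planned. Next I back off, lift and go round to the right end.

play_rows(commands=[[[-0.04,0,0,0,0,0],[-0.06,0,-0.05,0,0,0],[-0.06,0.05,-0.16,0,0,0],[-0.02,0.16,-0.22,0,0,0],[0.04,0.28,-0.22,0,0,0],[0.075,0.39,-0.22,0,0,0],[0.075,0.39,-0.22,0,0,0],[0.075,0.39,-0.22,0,0,0]]], grip=-1)

```text
t: 6.05
tcp_pos: [0.4443, -0.1968, 0.0956]
orientation: [0.96, -0.279, 0.0, 0.0]
contact_force: [0.1, 0.6, 0.4]
grip_width: 0.0001
grip_force: 0.0
```

Run:
```python
from h import *
s=robot.state(); print({k:np.round(s[k],3).tolist() for k in("t","tcp_pos","contact_force","grip_width","qpos")})
p=robot.read_camera("top"); cv2.imwrite("pics/t3.png",cv2.resize(p["pixels"][120:260,170:350],None,fx=4,fy=4))
b,m=bar(p,(230,150,335,235)); show(b); 
for n in("bar_left_end","bar_right_end"):
    for r in robot.tip_of(n,p)[:3]: v,u=r["at"]; P=on_z(p,u,v,.014); print(n,round(r["score"],2),P, w2b(P))
w=robot.read_camera("wrist"); show(wbar(w))
t=now(); print('tcp yaw',t[1].apply([1,0,0]))
for c in (b[0],): print('bar centre in tool',t[1].inv().apply(np.r_[c,0]-t[0]))
```

```text
{'t': 6.05, 'tcp_pos': [0.444, -0.197, 0.096], 'contact_force': [0.084, 0.637, 0.403], 'grip_width': 0.0, 'qpos': [0.375, 0.322, -0.106, 2.145, 0.054, 0.677, -1.903]}
bar w [ 0.5284 -0.0631] yaw -0.556 | bay mm [ -66.  -110.1] theta deg 24.7 size [0.039 0.238]
bar_left_end 0.71 [0.58867878 0.04137926 0.014     ] [-0.01920737  0.00109311]
bar_left_end 0.66 [0.36537474 0.25687332 0.014     ] [-0.26763578  0.18706544]
bar_right_end 0.97 [0.26604457 0.03346139 0.014     ] [-0.33833712 -0.04698732]
bar_right_end 0.71 [ 0.46470042 -0.15979269  0.014     ] [-0.11713735 -0.21396619]
bar_right_end 0.69 [ 0.39902385 -0.37795288  0.014     ] [-0.15510243 -0.43861243]
bar w [ 0.5065 -0.0963] yaw -0.563 | bay mm [ -83.5 -145.8] theta deg 25.1 size [0.036 0.163]
tcp yaw [ 8.47157544e-01 -5.31341771e-01 -1.36841555e-04]
bar centre in tool [ 0.0008853  -0.15514024  0.0955293 ]
```

View pics/t3.png

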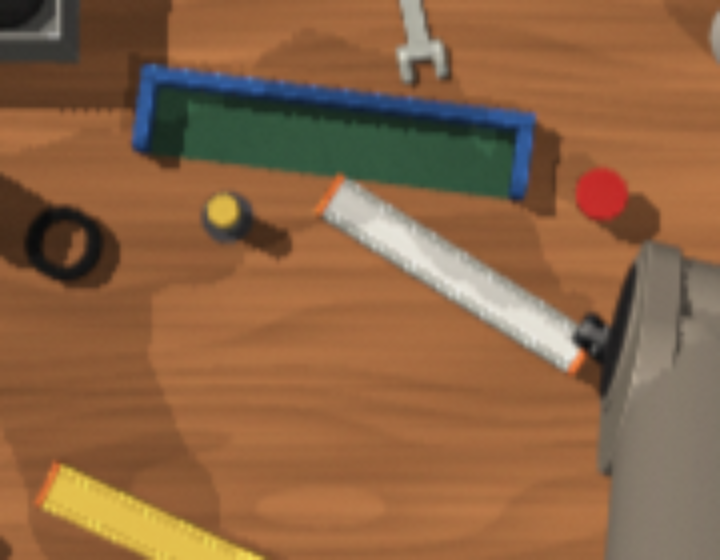

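Top picture: the bar lies between the post at (223,210) and the bay, angled at the mouth, and its right end at (578,360) is beside the gripper. I descend there and push along the bar's axis.

play_rows(commands=[[[0,0.01,0.1,0,0,0],[0,0.01,0.17,0,0,0],[0,0.01,0.19,0,0,0],[0,-0.01,0.19,0,0,0],[0,-0.03,0.19,0,0,0],[0,-0.05,0.19,0,0,0],[0,-0.07,0.19,0,0,0],[0,-0.09,0.19,0,0,0],[0,-0.11,0.19,0,0,0],[0,-0.13,0.19,0,0,0],[0,-0.15,0.19,0,0,0],[0,-0.16,0.19,0,0,0]]])

```text
t: 7.45
tcp_pos: [0.4794, -0.1403, 0.0195]
orientation: [0.961, -0.277, 0.0, -0.0]
contact_force: [-1.4, -3.2, 2.8]
grip_width: 0.0
grip_force: 1.7
```

```bash
cat > chk.py <<'E'
from h import *
import sys
s=robot.state(); print({k:np.round(s[k],3).tolist() for k in("t","tcp_pos","contact_force","grip_width")})
p=robot.read_camera("top"); cv2.imwrite(f"pics/{sys.argv[1]}.png",cv2.resize(p["pixels"][120:260,170:350],None,fx=4,fy=4))
b,m=bar(p,tuple(map(int,sys.argv[2:6])) if len(sys.argv)>2 else (200,138,335,235)); show(b)
w=robot.read_camera("wrist"); cv2.imwrite(f"pics/{sys.argv[1]}w.png",w["pixels"])
try: bw=wbar(w); show(bw)
except Exception as e: print(e)
t=now(); print('tool yaw',np.arctan2(*t[1].apply([1,0,0])[1::-1]),'tcp bay mm',w2b(t[0])*1e3)
for c in (b[0],bw[0]): print('centre in tool',t[1].inv().apply(np.r_[c,0]-t[0]))
E
python3 chk.py t4
```

```text
{'t': 7.45, 'tcp_pos': [0.479, -0.14, 0.02], 'contact_force': [-1.423, -3.246, 2.777], 'grip_width': 0.0}
bar w [ 0.4958 -0.0688] yaw -0.221 | bay mm [ -97.6 -119.8] theta deg 5.5 size [0.194 0.338]
bar w [ 0.5173 -0.077 ] yaw -0.564 | bay mm [ -75.3 -125.3] theta deg 25.2 size [0.038 0.121]
tool yaw -0.5611296583405281 tcp bay mm [-104.99559294 -192.78898778]
centre in tool [-0.02411485 -0.06924625  0.0194881 ]
centre in tool [-0.00161753 -0.07374068  0.01948906]
```

play_rows(commands=[[[0,-0.02,0,0,0,0],[0,-0.04,0,0,0,0],[0,-0.06,0,0,0,0],[0,-0.08,0,0,0,0],[0,-0.1,0,0,0,0],[0,-0.12,0,0,0,0],[0,-0.14,0,0,0,0],[0,-0.16,0,0,0,0],[0,-0.175,0,0,0,0],[0,-0.185,0,0,0,0],[0,-0.19,0,0,0,0]]])

```text
t: 8.65
tcp_pos: [0.5197, -0.0765, 0.0195]
orientation: [0.961, -0.277, 0.0, -0.0]
contact_force: [-0.7, -1.0, -0.4]
grip_width: -0.0003
grip_force: 1.0
```

```bash
python3 chk.py t5
```

```text
{'t': 8.65, 'tcp_pos': [0.52, -0.077, 0.02], 'contact_force': [-0.73, -0.982, -0.427], 'grip_width': -0.0}
bar w [ 0.5829 -0.0462] yaw -0.905 | bay mm [-14.1 -86.5] theta deg 44.7 size [0.229 0.348]
bar w [ 0.5574 -0.0133] yaw -0.56 | bay mm [-43.4 -57.1] theta deg 24.9 size [0.037 0.121]
tool yaw -0.5620314139377768 tcp bay mm [ -72.96634236 -124.61056059]
centre in tool [ 0.03725493 -0.05942913  0.0196094 ]
centre in tool [-0.00177528 -0.07368758  0.01960637]
```

View pics/t5.png

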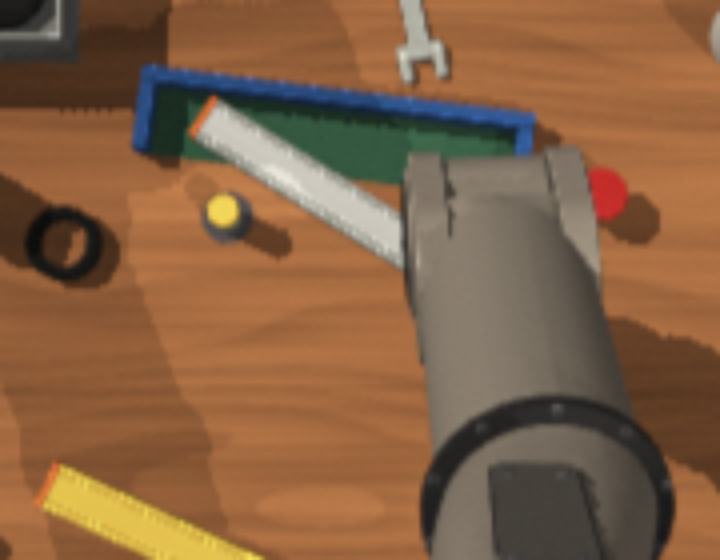

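The top picture shows the left end inside the bay at crop (207,112), behind the post at (223,210), and nothing else has moved. I push 8 mm more, retreat, and go behind the near side.

play_rows(commands=[[[0,-0.01,0,0,0,0],[0,-0.02,0,0,0,0],[0,-0.02,0,0,0,0],[0,0.02,0,0,0,0],[0,0.04,-0.07,0,0,0],[0,0.04,-0.15,0,0,0],[-0.06,-0.05,-0.15,0,0,0],[-0.115,-0.15,-0.15,0,0,0],[-0.115,-0.23,-0.15,0,0,0],[-0.115,-0.23,-0.15,0,0,0],[-0.115,-0.23,-0.15,0,0,0]]])

```text
t: 9.85
tcp_pos: [0.5294, 0.0252, 0.0794]
orientation: [0.961, -0.277, -0.0, 0.0]
contact_force: [-0.0, -0.9, -0.3]
grip_width: 0.0001
grip_force: 0.0
```

play_rows(commands=[[[0,0,0,0,0,0],[0,0,0,0,0,0],[0,0,0,0,0,0],[0,0,0,0,0,0]]], grip=1)

```text
t: 10.25
tcp_pos: [0.5295, 0.0249, 0.0796]
orientation: [0.961, -0.278, -0.0, 0.0]
contact_force: [-0.2, 1.2, 0.6]
grip_width: 0.0581
grip_force: 0.0
```

```bash
python3 chk.py t6
```

```text
{'t': 10.25, 'tcp_pos': [0.529, 0.025, 0.08], 'contact_force': [-0.204, 1.2, 0.573], 'grip_width': 0.058}
bar w [0.5431 0.0291] yaw -1.248 | bay mm [-62.9 -16.8] theta deg 64.3 size [0.171 0.312]
bar w [0.5936 0.0445] yaw -0.561 | bay mm [-14.8   4.8] theta deg 25.0 size [0.036 0.239]
tool yaw -0.5626936541689861 tcp bay mm [-75.82939447 -22.34032657]
centre in tool [ 0.00931965 -0.01048401  0.07958701]
centre in tool [ 0.04382068 -0.05043148  0.07959165]
```

View pics/t6w.png

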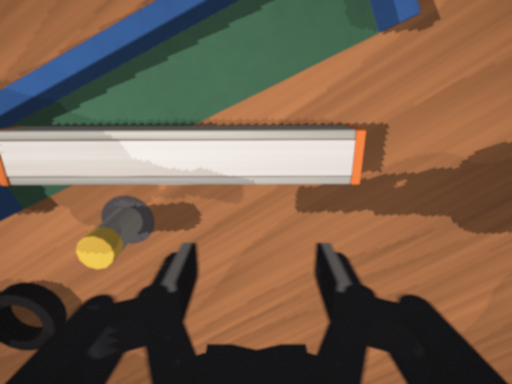

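The wrist picture shows the bar's left end in the bay, the right end cap at (360,157), and the post and yellow top at (100,245). The fingers at (180,260) and (335,260) are behind the near side and clear of the post. The measured bar pose is (-15, 5) mm at 25.0°, length 239 mm, which is consistent.

play_rows(commands=[[[0,0,0.06,0,0,0],[0,0,0.12,0,0,0],[0,0,0.16,0,0,0],[0,0,0.178,0,0,0],[0.02,0,0.178,0,0,0]]])

```text
t: 10.85
tcp_pos: [0.5355, 0.0215, 0.0076]
orientation: [0.961, -0.277, -0.001, 0.0]
contact_force: [-0.1, 0.0, 0.6]
grip_width: 0.0856
grip_force: 0.0
```

Run:
```python
from h import *
s=robot.state(); print({k:np.round(s[k],3).tolist() for k in("t","tcp_pos","contact_force","grip_width")})
a=now()
for th in (25,22,19,16,13,10,7,4.5,2,0):
    t=np.radians(th); n=np.array([np.cos(t),-np.sin(t)]); u=np.array([np.sin(t),np.cos(t)])
    L=np.array([.055,.1065+.0]) -.018*n if 0 else np.array([.055-.018*np.cos(t),.1136])
    T=L-.170*u-.029*n; w,y=b2w(*T,-t); move(a,[*w,.008],y)
```

```text
{'t': 10.85, 'tcp_pos': [0.535, 0.022, 0.008], 'contact_force': [-0.061, 0.02, 0.646], 'grip_width': 0.086}
row [ 0.026 -0.004 -0.001  0.002  0.004  0.   ]
row [ 0.048 -0.    -0.001  0.002  0.004 -0.105]
row [ 0.069  0.002 -0.001  0.002  0.004 -0.209]
row [ 0.091  0.003 -0.001  0.002  0.004 -0.314]
row [ 0.113  0.003 -0.001  0.002  0.004 -0.419]
row [ 0.135  0.002 -0.001  0.002  0.004 -0.524]
row [ 0.157 -0.001 -0.001  0.002  0.004 -0.628]
row [ 0.176 -0.004 -0.001  0.001  0.004 -0.716]
row [ 0.194 -0.008 -0.001  0.001  0.004 -0.803]
row [ 0.209 -0.011 -0.001  0.001  0.004 -0.873]
```

play_rows(commands=[[[0.026,0,0,0,0,0],[0.048,0,0,0,0,-0.1],[0.07,0.002,0,0,0,-0.21],[0.091,0.003,0,0,0,-0.31],[0.113,0.003,0,0,0,-0.42],[0.135,0.002,0,0,0,-0.52],[0.157,-0.001,0,0,0,-0.63],[0.176,-0.004,0,0,0,-0.72],[0.192,-0.008,0,0,0,-0.8],[0.192,-0.008,0,0,0,-0.8]]])

```text
t: 11.85
tcp_pos: [0.6047, -0.0182, 0.0093]
orientation: [0.997, -0.081, 0.001, 0.0]
contact_force: [0.5, -0.4, 0.4]
grip_width: 0.0854
grip_force: 0.0
```

```bash
python3 chk.py t7
```

```text
{'t': 11.85, 'tcp_pos': [0.605, -0.018, 0.009], 'contact_force': [0.534, -0.44, 0.364], 'grip_width': 0.085}
bar w [0.5856 0.0189] yaw 0.003 | bay mm [-19.4 -21.6] theta deg -7.3 size [0.203 0.25 ]
bar w [6.362e-01 5.000e-04] yaw -0.127 | bay mm [ 33.1 -33.5] theta deg 0.1 size [0.044 0.189]
tool yaw -0.16427776662789748 tcp bay mm [  3.05240175 -55.45369466]
centre in tool [-0.02381188 -0.03292286  0.00900188]
centre in tool [ 0.02913186 -0.02312111  0.00906211]
```

View pics/t7w.png

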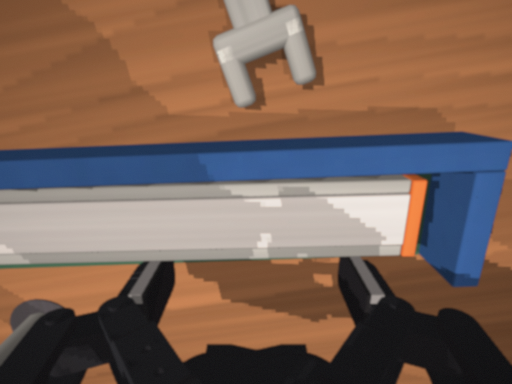

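The bar lies along the bay, right end cap at (418,215) inside the end wall. I now square the fingers, shift towards the bar's middle and seat it.

Run:
```python
from h import *
a=now()
for x,y in((-.010,-.055),(-.010,-.015),(.004,-.015),(.008,-.015),(.010,-.015)):
    w,yy=b2w(x,y); move(a,[*w,.009],yy)
```

```text
row [-0.033  0.     0.    -0.    -0.002 -0.079]
row [-0.037 -0.1    0.    -0.    -0.002 -0.079]
row [-0.002 -0.101  0.    -0.    -0.002 -0.079]
row [ 0.008 -0.102  0.    -0.    -0.002 -0.079]
row [ 0.013 -0.102  0.    -0.    -0.002 -0.079]
```

play_rows(commands=[[[-0.033,0,0,0,0,-0.08],[-0.035,-0.05,0,0,0,-0.08],[-0.037,-0.1,0,0,0,-0.08],[-0.03,-0.1,0,0,0,-0.08],[-0.015,-0.1,0,0,0,-0.08],[-0.002,-0.1,0,0,0,-0.08],[0.004,-0.1,0,0,0,-0.08],[0.008,-0.1,0,0,0,-0.08],[0.008,-0.1,0,0,0,-0.08]]])

```text
t: 12.85
tcp_pos: [0.6127, 0.0214, 0.0082]
orientation: [0.998, -0.061, -0.0, 0.0]
contact_force: [0.5, -0.1, -0.3]
grip_width: 0.0856
grip_force: 0.0
```

```bash
python3 chk.py t8
```

```text
{'t': 12.85, 'tcp_pos': [0.613, 0.021, 0.008], 'contact_force': [0.506, -0.121, -0.342], 'grip_width': 0.086}
bar w [0.5917 0.0406] yaw 0.05 | bay mm [-16.1   0.7] theta deg -10.0 size [0.197 0.201]
bar w [0.6396 0.0201] yaw -0.125 | bay mm [ 34.  -13.7] theta deg 0.0 size [0.042 0.228]
tool yaw -0.1224902809725672 tcp bay mm [  7.01633317 -15.34050932]
centre in tool [-0.02310955 -0.01610098  0.00829411]
centre in tool [ 0.02700195 -0.0016026   0.00829748]
```

play_rows(commands=[[[0.003,0,0,0,0,0],[0.005,0,0,0,0,0],[0.007,0,0,0,0,0],[0.009,0,0,0,0,0],[0.009,0,0,0,0,0]]])

```text
t: 13.45
tcp_pos: [0.6135, 0.0216, 0.0078]
orientation: [0.998, -0.061, -0.003, 0.0]
contact_force: [-16.7, 1.6, 10.9]
grip_width: 0.0852
grip_force: 8.1
```

There is firm contact (17 N) at the predicted home position. I back off, lift clear and check.

play_rows(commands=[[[-0.02,0,0,0,0,0],[-0.05,0,0,0,0,0],[-0.05,0,-0.06,0,0,0],[-0.05,0.03,-0.16,0,0,0],[-0.1,0.05,-0.28,0,0,0],[-0.15,0.05,-0.4,0,0,0],[-0.15,0.05,-0.45,0,0,0],[-0.15,0.05,-0.45,0,0,0],[-0.15,0.05,-0.45,0,0,0]]])

```text
t: 14.35
tcp_pos: [0.5541, 0.009, 0.1887]
orientation: [0.998, -0.061, 0.001, 0.0]
contact_force: [0.4, -0.4, 0.3]
grip_width: 0.0851
grip_force: 0.0
```

```bash
python3 chk.py t9
python3 - <<'E'
from h import *
w=robot.read_camera("wrist"); (c,y,s)=wbar(w); print(w2b(c))
f,cx,cy=K(w); v,u=np.mgrid[0:384,0:512]; d=w["depth"]; M=np.linalg.inv(w["camera_from_world"])
P=np.stack([(u-cx)/f*d,-(v-cy)/f*d,-d],-1)@M[:3,:3].T+M[:3,3]
hsv=cv2.cvtColor(w["pixels"],cv2.COLOR_BGR2HSV)
blue_=(hsv[...,0]>100)&(hsv[...,0]<125)&(hsv[...,1]>120)&(abs(P[...,2]-.03)<.004)
B=np.array([w2b(q) for q in P[blue_]]); print('blue top x range',np.percentile(B,[1,99],axis=0))
S=P[(hsv[...,1]<60)&(abs(P[...,2]-.028)<.005)&(hsv[...,2]>90)]; S=np.array([w2b(q) for q in S]); print('bar heights',S.min(0),S.max(0))
for y0 in np.arange(-.11,.12,.044):
    k=S[abs(S[:,1]-y0)<.006]; q=B[(abs(B[:,1]-y0)<.006)&(B[:,0]>.03)]
    print(round(y0,3),'bar x',np.percentile(k[:,0],[2,98]).round(4) if len(k) else None,'wall x',np.percentile(q[:,0],[2,98]).round(4) if len(q) else None)
E
```

```text
{'t': 14.35, 'tcp_pos': [0.554, 0.009, 0.189], 'contact_force': [0.359, -0.394, 0.327], 'grip_width': 0.085}
bar w [0.5351 0.0213] yaw -1.535 | bay mm [-69.8 -25.5] theta deg 80.8 size [0.237 0.31 ]
bar w [0.6434 0.0259] yaw -0.125 | bay mm [37.  -7.4] theta deg 0.0 size [0.037 0.24 ]
tool yaw -0.1221454577518384 tcp bay mm [-49.95952679 -35.46283006]
centre in tool [-0.01961537 -0.01011036  0.18725943]
centre in tool [ 0.08730848 -0.0278502   0.18711535]
[ 0.03689862 -0.0071729 ]
blue top x range [[ 0.00313596 -0.15572263]
 [ 0.06547252  0.15393017]]
bar heights [-0.05006393 -0.15765251] [0.06635643 0.15729721]
-0.11 bar x [0.0189 0.054 ] wall x [0.0553 0.0655]
-0.066 bar x [0.0188 0.0545] wall x [0.0553 0.0654]
-0.022 bar x [0.0187 0.0661] wall x [0.0552 0.0653]
0.022 bar x [0.0186 0.0543] wall x [0.0551 0.0653]
0.066 bar x [-0.0431  0.0542] wall x [0.055  0.0652]
0.11 bar x [0.0197 0.0523] wall x [0.055 0.065]
```

View pics/t9w.png

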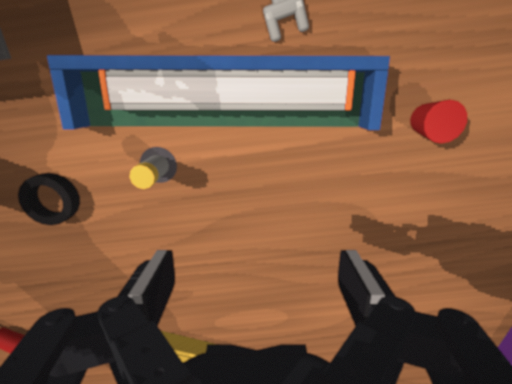

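The wrist picture shows the bar flat in the bay, rows 70–110, columns 100–355, against the back wall along its whole length. It measures x = 37.0 mm and 0.0°. The post, seal (48,198) and bung (440,121) are where they were, and the gripper is clear.

```bash
python3 -c "
from cell import robot
print(robot.sign_off())"
```

```text
the job is handed in; nothing more can be done
None
```

The silver bar lies flat in the blue bay, its whole length against the back wall (centre line measured at 37.0 mm, 0.0° off). I only pushed it from outside, saw nothing else move in the pictures, and handed the job in after about 14 s of the 72 s limit.

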